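Find the wobbly label-roll stand

TASK

One of the four blue-posted label-roll stands on the packing bench has a post that wobbles in its foot. Where they stand, gently rock the posts from side to side to feel which one has play, rocking the loose one right over to a stop; then set that stand down gently in the middle of the red repair tray with its foot flat on the floor, push its post over to a stop so that it is left leaning as a sign of the fault, and let go. Leave the sound stands standing where they are, and do not knock the other things about.

Things in the scene. Friction and masses are not known exactly. Their poses are not given: they have to be found in the camera images.
- stand_1: Label-roll stand, about 0.9 kg: round dark steel foot, 110 mm across, 24 mm thick, with a flat-sided blue post (white tip) in its middle, 160 mm tall overall. Origin: centre of the foot's underside; z up, y across the post's thin side (20 mm), x along its wide side (40 mm). The four stands look alike; in exactly one the post is loose. A stand can be carried by its post.
- post_1 (a point): Middle of stand_1's post, 115 mm above the foot's underside; axes as the post's. Push or grip here. A loose post leans only along y, 0.12 rad each way (10 mm here), turning at the foot's top (24 mm up), at under 0.5 N until it meets a stop, and stays where left. A sound post is rigid with its foot: a push of about 4 N here starts to tip or slide the whole stand.
- stand_2: Label-roll stand, about 0.9 kg: round dark steel foot, 110 mm across, 24 mm thick, with a flat-sided blue post (white tip) in its middle, 160 mm tall overall. Origin: centre of the foot's underside; z up, y across the post's thin side (20 mm), x along its wide side (40 mm). The four stands look alike; in exactly one the post is loose. A stand can be carried by its post.
- post_2 (a point): Middle of stand_2's post, 115 mm above the foot's underside; axes as the post's. Push or grip here. A loose post leans only along y, 0.12 rad each way (10 mm here), turning at the foot's top (24 mm up), at under 0.5 N until it meets a stop, and stays where left. A sound post is rigid with its foot: a push of about 4 N here starts to tip or slide the whole stand.
- stand_3: Label-roll stand, about 0.9 kg: round dark steel foot, 110 mm across, 24 mm thick, with a flat-sided blue post (white tip) in its middle, 160 mm tall overall. Origin: centre of the foot's underside; z up, y across the post's thin side (20 mm), x along its wide side (40 mm). The four stands look alike; in exactly one the post is loose. A stand can be carried by its post.
- post_3 (a point): Middle of stand_3's post, 115 mm above the foot's underside; axes as the post's. Push or grip here. A loose post leans only along y, 0.12 rad each way (10 mm here), turning at the foot's top (24 mm up), at under 0.5 N until it meets a stop, and stays where left. A sound post is rigid with its foot: a push of about 4 N here starts to tip or slide the whole stand.
- stand_4: Label-roll stand, about 0.9 kg: round dark steel foot, 110 mm across, 24 mm thick, with a flat-sided blue post (white tip) in its middle, 160 mm tall overall. Origin: centre of the foot's underside; z up, y across the post's thin side (20 mm), x along its wide side (40 mm). The four stands look alike; in exactly one the post is loose. A stand can be carried by its post.
- post_4 (a point): Middle of stand_4's post, 115 mm above the foot's underside; axes as the post's. Push or grip here. A loose post leans only along y, 0.12 rad each way (10 mm here), turning at the foot's top (24 mm up), at under 0.5 N until it meets a stop, and stays where left. A sound post is rigid with its foot: a push of about 4 N here starts to tip or slide the whole stand.
- repair_tray: Fixed red open tray for repairs, 182 mm square outside, 170 mm inside, walls 6 mm thick and 22 mm high, floor 6 mm thick. Origin: centre of its underside; x and y along its sides.
- label_roll_mid (a point): White roll of labels lying flat, 90 mm across, 50 mm high; the point is at mid-height. Bystander.
- carton_mid (a point): Small cardboard carton, 110 x 90 x 70 mm high; the point is at mid-height. Bystander.
- tape_roll_mid (a point): Brown ring of packing tape lying flat, 100 mm across, 48 mm high; the point is at mid-height. Bystander.
- scanner_mid (a point): Black and grey hand scanner lying down, 185 mm long, 60 mm wide, 40 mm high; the point is at mid-height. Bystander.
- stapler_mid (a point): Red stapler, 130 mm long, 34 mm wide, 41 mm high; the point is at mid-height. Bystander.
Not all that is in view belongs to the job. Leave any pink look-alike of the stand_2 alone.

How it is judged:
By the outcome, as a careful person would: the job done as asked, in the order asked, and still so for the second after the job is handed in, with the robot touching nothing.
It also fails if it takes over 72 s, if anything falls off the work surface, if the arm or the gripper's body presses on something with over 40 N, if the wrist force passes 120 N, or if a joint passes its speed limit or range.

ROBOT

A 6-joint arm with a two-finger parallel gripper is mounted at the origin on the work surface. World frame = base frame: x ahead of the robot, y to its left, z up, the work surface at z = 0. Lengths are in m, angles in rad, forces in N, time in s.
With the tool pointing down it reaches from about 0.325 to 0.875 m from the base axis. Payload 4.4 kg.
Tool frame: the origin (TCP) lies between the finger pads; the fingertips stand 25 mm ahead of it and the grasp point (between the pads) lies 6 mm ahead of it; y points along the fingers, x is the direction in which the jaws open and shut, and the axes are right-handed (so a half turn about y gives the same grasp; the last joint's range is limited). The gripper opens to 85 mm and grips with 20 to 120 N. Pads are 22 mm wide; open, the fingers measure 114 mm over their backs; the gripper's body (76 mm by 85 mm) begins 54 mm behind the grasp point. The pads swing forward as they close: fully open they stand 13 mm farther back than shut.
Start: joints at [1.054, 0.207, 1.542, -0, 1.393, -0.15], TCP at [0.206, 0.537, 0.256] pointing down, gripper open.
Joint ranges: [-2.73, 2.73], [-0.86, 2.22], [0.23, 2.46], [-1.11, 4.25], [0.08, 2.63], [-2.82, 2.82]. Speed limits (rad/s): [2.79, 2.79, 3.14, 3.14, 3.14, 3.14].

INTERFACE

Orientations are given as a unit quaternion [x, y, z, w].
In Python, from bench import robot, optics gives the robot as it stands.
- The arm moves only by the tool drive_tool, never from a script. Its argument "targets" is a list of rows, each a list of 7 numbers: the turn, a rotation vector about the tool's x, y, z in rad, then the shift along the tool's x, y, z in cm, then the closure, from 0 (fully open) to 1 (shut). A call has exactly 10 rows; each row shifts and turns the commanded pose from where the row before left it, along the tool's axes as they then stand; what a row does not reach is not made up. A row lasts 1/12 s, in which the tool goes at most 41.7 mm and 7.16 degrees, less where a joint would pass 70% of its speed; a pose out of reach is approached as far as the arm can. A call with a gripper value outside its range is refused whole. The fingers move at their own pace and stop on an object; the grip force is fixed at half the most. Time passes only in rows, so rows that do not move let the fingers close, or fill a call up. It gives the time, the measured TCP pose, the force and the opening at its end, in the units of the state.
- robot.read_state(): the state, without advancing time (a new reading comes with each control period).
- optics.camera(name): name is "side" or "top" or "wrist"; returns the picture (480x640x3 uint8, blue, green, red); there is no depth.
- optics.get_calibration(name): a dict with "K" (3x3 intrinsics, pixels), "position" and "attitude" of the camera in the world. Camera axes: x right, y down, z forward; pixel columns grow to the right and rows downward; lengths in m; the calibration is good to about 2 mm. A picture is of the moment at which its call begins: read the wrist's pose just before it. get_calibration takes no time and is no camera call; for the wrist camera it gives the pose at the moment of the call.
- robot.job_done(): hands the job in, once; it reports no verdict.
The state is a dict: "time": time; "q": joint angles; "joint_velocities": joint speeds; "joint_efforts": joint torques, N m; "ee_pos": TCP position; "orientation": TCP orientation; "contact_force": force on the tool from outside, world axes, zero at the start; "moment": the same for the moment, N m; "finger_gap": opening from 0.0 (shut) to 1.0 (fully open).
Only numpy, scipy, OpenCV 4.12 (cv2) and the standard library are available. Lean on these libraries where they do the work, as an engineer would, in place of code of your own. Each camera call takes 0.05 s, during which the arm holds its last target. There are 200 camera calls.

## Working session

There is one attempt and no reset: what is moved stays moved. The work goes in short steps, Python scripts to look and compute and a tool call to move; the robot and the scene stay as the last step left them, time stands still between calls to the robot, and variables do not carry over. Pictures are saved under pics/ and viewed, on a budget of 10 in all, crops included, one or two more only if the job needs it, and the job is handed in when it is done.

Besides the shell and the picture viewer there is one more tool, called after "Request:" as name(argument=value, ...), one argument or row to a line, values as JSON. drive_tool: Moves the arm, as the interface text tells. Its arguments: {"type":"object","properties":{"targets":{"type":"array","items":{"type":"array","items":{"type":"number"}}}},"required":["targets"]}

```bash
mkdir -p pics; ls
python3 - <<'E'
from bench import robot, optics
import cv2, numpy as np
for n in("top","side"):
    cv2.imwrite(f"pics/{n}0.png",optics.camera(n)); c=optics.get_calibration(n); print(n,c)
print(optics.get_calibration("wrist")); print(robot.read_state())
E
```

```text
pics
top {'K': array([[515.71483531,   0.        , 326.17500292],
       [  0.        , 515.71483531, 240.39461122],
       [  0.        ,   0.        ,   1.        ]]), 'position': array([ 0.38522351, -0.02707019,  1.36759835]), 'attitude': array([-0.70365163,  0.7086363 , -0.03880337,  0.03468829])}
side {'K': array([[541.37317044,   0.        , 327.13984228],
       [  0.        , 541.37317044, 240.73687405],
       [  0.        ,   0.        ,   1.        ]]), 'position': array([-0.27637659, -0.85024969,  0.91536447]), 'attitude': array([ 0.82311236, -0.32853815,  0.17555713, -0.42863554])}
{'K': array([[359.80173968,   0.        , 314.70988192],
       [  0.        , 359.80173968, 232.47555747],
       [  0.        ,   0.        ,   1.        ]]), 'position': array([0.13353938, 0.56385584, 0.37285202]), 'attitude': array([0.81426679, 0.56014783, 0.08562204, 0.12598755])}
{'time': 0.1, 'q': array([ 1.05445522e+00,  2.07380259e-01,  1.54282897e+00, -2.50503439e-07,
        1.39353897e+00, -1.50521201e-01]), 'joint_velocities': array([ 0.00104802, -0.00341191, -0.0037914 ,  0.00011388, -0.002498  ,
       -0.00207044]), 'joint_efforts': array([-5.01625036e-04, -3.84094477e+01, -2.92547697e+01, -3.13099063e-04,
        4.88752223e-03,  1.18356516e-05]), 'ee_pos': array([0.20538344, 0.53637225, 0.25520754]), 'orientation': array([ 0.58293772,  0.40002764, -0.40139873, -0.58227189]), 'contact_force': array([ 0.2537592 , -0.09844364, -0.05719942]), 'moment': array([-0.02974413, -0.01897984, -0.03083193]), 'finger_gap': 1.0024615364441796}
```

View pics/top0.png

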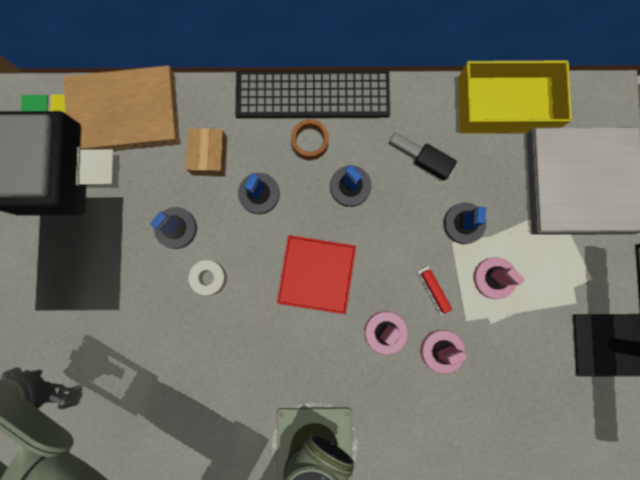

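View pics/side0.png

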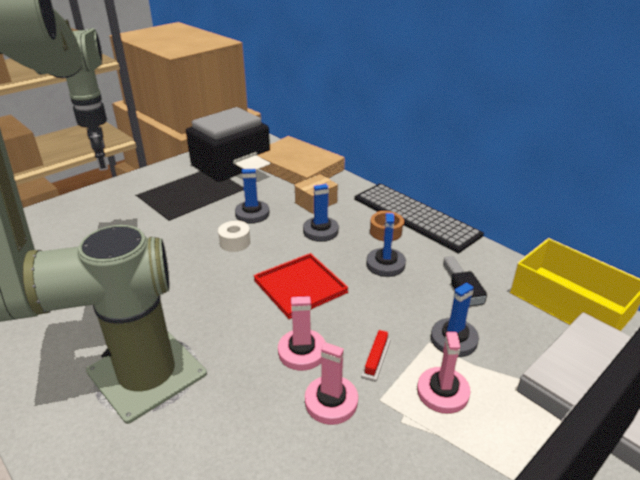

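The top view shows four blue-posted stands with feet near (175,228), (259,193), (351,186) and (466,223). The red tray is at (317,275). The three pink look-alikes at (386,332), (444,352) and (497,278) are to be left alone. Next I'll measure the stands and tray.

```bash
cat > h.py <<'E'
from bench import robot, optics
import cv2, numpy as np
from scipy.spatial.transform import Rotation as R
def cast(cal,px,z):
    px=np.atleast_2d(np.asarray(px,float)); K=cal["K"]
    d=np.c_[(px[:,0]-K[0,2])/K[0,0],(px[:,1]-K[1,2])/K[1,1],np.ones(len(px))]
    d=R.from_quat(cal["attitude"]).apply(d); p=np.asarray(cal["position"])
    return p+d*((z-p[2])/d[:,2])[:,None]
def proj(cal,P):
    q=R.from_quat(cal["attitude"]).inv().apply(np.atleast_2d(P)-cal["position"]); q=q@cal["K"].T
    return q[:,:2]/q[:,2:]
def mask(im,lo,hi): return cv2.inRange(cv2.cvtColor(im,cv2.COLOR_BGR2HSV),np.array(lo),np.array(hi))
def blobs(m,amin):
    cs,_=cv2.findContours(m,cv2.RETR_EXTERNAL,cv2.CHAIN_APPROX_NONE); return [c for c in cs if cv2.contourArea(c)>amin]
E
python3 - <<'E'
from h import *
im=cv2.imread("pics/top0.png"); c=optics.get_calibration("top")
hsv=cv2.cvtColor(im,cv2.COLOR_BGR2HSV)
for b in blobs(mask(im,(0,200,120),(6,255,255)),100)+blobs(mask(im,(174,200,120),(180,255,255)),100):
    r=cv2.minAreaRect(b); w=cast(c,cv2.boxPoints(r),0.022); print("red",r, w.mean(0).round(3),w[:,:2].round(3).tolist())
tiles=[]
for i,(u,v) in enumerate([(175,228),(259,193),(351,186),(466,223)],1):
    sub=im[v-30:v+30,u-30:u+30]; 
    foot=((sub.max(2)<85)).astype(np.uint8)*255
    blue=mask(sub,(100,120,60),(125,255,255))
    bs=blobs(cv2.morphologyEx(foot|blue,cv2.MORPH_CLOSE,np.ones((3,3))),300)
    hull=max(blobs(foot,50),key=cv2.contourArea)
    e=cv2.fitEllipse(cv2.convexHull(hull)); ctr=np.array(e[0])+(u-30,v-30)
    print(i,"foot px",ctr.round(1),e[1],cast(c,ctr,.024)[0].round(3))
    tiles.append(cv2.resize(sub,(300,300),interpolation=cv2.INTER_CUBIC))
cv2.imwrite("pics/crop0.png",np.vstack([np.hstack(tiles[:2]),np.hstack(tiles[2:])]))
E
```

```text
1 foot px [176.  228.3] (39.2128791809082, 40.90848922729492) [0.56  0.358 0.024]
2 foot px [258.7 193.5] (39.720638275146484, 40.20525360107422) [0.651 0.142 0.024]
3 foot px [349.7 182.1] (26.866086959838867, 31.847068786621094) [ 0.68  -0.099  0.024]
4 foot px [463.5 223. ] (39.394901275634766, 41.629364013671875) [ 0.569 -0.397  0.024]
```

View pics/crop0.png

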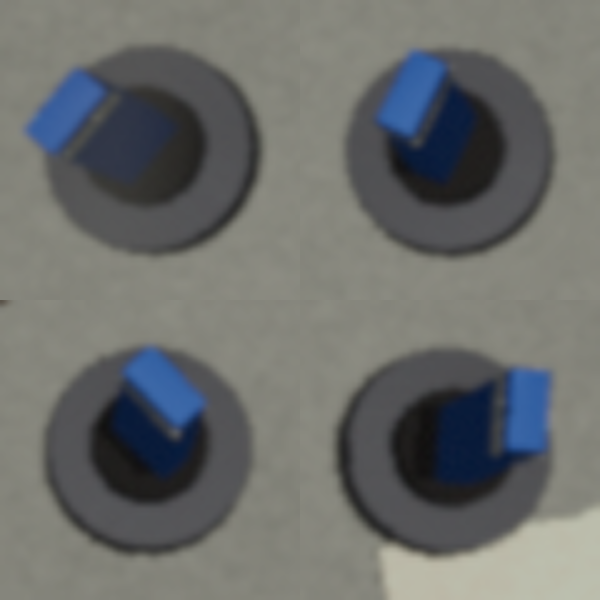

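The crop shows the bright blue top face of each post, which gives its yaw, and the grey foot disc.

Run:
```python
from h import *
im=cv2.imread("pics/top0.png"); c=optics.get_calibration("top")
m=mask(im,(0,180,80),(8,255,255))|mask(im,(172,180,80),(180,255,255))
for b in blobs(m,100):
    r=cv2.minAreaRect(b); w=cast(c,cv2.boxPoints(r),0.022); e=w[1]-w[0]; print("red",np.round(r[0]),np.round(r[1]), w.mean(0).round(3),"yaw",np.degrees(np.arctan2(e[1],e[0])).round(1)%90)
S={}
for i,(u,v) in enumerate([(175,228),(259,193),(351,186),(466,223)],1):
    sub=im[v-30:v+30,u-30:u+30]
    top=(sub[...,0].astype(int)>110)&(sub[...,0].astype(int)-sub[...,2]>60)
    dark=((sub.max(2)<100)|top).astype(np.uint8)*255
    b=max(blobs(top.astype(np.uint8)*255,20),key=cv2.contourArea)
    w=cast(c,b[:,0]+(u-30,v-30),.16)[:,:2]
    r=cv2.minAreaRect((w*1000).astype(np.float32)); p=cv2.boxPoints(r)
    a,bb=p[1]-p[0],p[2]-p[1]; l=a if np.hypot(*a)>np.hypot(*bb) else bb
    sub2=((np.abs(sub[...,0].astype(int)-sub[...,2])<35)&(sub.max(2)<105)).astype(np.uint8)*255
    f=max(blobs(sub2,50),key=cv2.contourArea); e=cv2.fitEllipse(cv2.convexHull(f))
    fc=cast(c,np.array(e[0])+(u-30,v-30),.02)[0]
    yaw=np.arctan2(l[1],l[0])%np.pi
    d=np.array(r[0])-fc[:2]*1000
    print(i,"top",np.round(r[0],0),"size",np.round(r[1],0),"yaw(x,wide)",np.degrees(yaw).round(0),"foot",(fc*1000).round(0),"ell",np.round(e[1],1),"lean y mm",(d@[-np.sin(yaw),np.cos(yaw)]).round(1),"x",(d@[np.cos(yaw),np.sin(yaw)]).round(1))
for n,px,z in [("label",(207,278),.05),("carton",(206,150),.07),("tape",(310,138),.048),("scanner",(422,155),.04),("stapler",(434,290),.04)]: print(n,cast(c,px,z)[0].round(3))
```

```text
red [436. 291.] [45.  9.] [ 0.391 -0.321  0.022] yaw 27.9
red [316. 274.] [68. 68.] [ 0.438 -0.009  0.022] yaw 81.1
1 top [563. 363.] size [19. 36.] yaw(x,wide) 136.0 foot [562. 361.  20.] ell [41.7 43.3] lean y mm -1.5 x 0.2
2 top [654. 144.] size [19. 40.] yaw(x,wide) 154.0 foot [653. 143.  20.] ell [41.5 41.8] lean y mm -1.4 x -1.1
3 top [ 673. -101.] size [39. 19.] yaw(x,wide) 44.0 foot [ 671. -100.   20.] ell [41.2 42.1] lean y mm -1.9 x 0.3
4 top [ 570. -402.] size [19. 37.] yaw(x,wide) 178.0 foot [ 570. -400.   20.] ell [40.8 43.5] lean y mm 2.2 x -0.4
label [0.428 0.269 0.05 ]
carton [0.757 0.272 0.07 ]
tape [0.794 0.005 0.048]
scanner [ 0.748 -0.29   0.04 ]
stapler [ 0.394 -0.311  0.04 ]
```

```bash
cat >> h.py <<'E'
def Rt(a): # tool down, tool x along world angle a (rad)
    x=np.array([np.cos(a),np.sin(a),0]); z=np.array([0,0,-1.]); return R.from_matrix(np.c_[x,np.cross(z,x),z])
def best(yaw_deg): # stand's wide-axis yaw -> jaw angles along stand y
    Rc=R.from_quat(robot.read_state()["orientation"])
    return min([np.radians(yaw_deg+s) for s in(90,-90)],key=lambda a:(Rc.inv()*Rt(a)).magnitude())
def plan(p,a,n,clos=None):
    s=robot.read_state(); Rc=R.from_quat(s["orientation"]); d=np.asarray(p)-s["ee_pos"]
    rv=(Rc.inv()*Rt(a)).as_rotvec(); print("jaw",np.degrees(a).round(0),"rot deg",np.degrees(rv).round(1),"d mm",(d*1000).round(1),"rows",n)
    for k in range(n):
        t=(Rc*R.from_rotvec(rv*k/n)).inv().apply(d/n*100); print((rv/n).round(3).tolist(),t.round(2).tolist())
def st():
    s=robot.read_state(); Rc=R.from_quat(s["orientation"])
    print("t",round(s["time"],2),"p",(s["ee_pos"]*1000).round(1),"Ftool",Rc.inv().apply(s["contact_force"]).round(2),"gap",round(s["finger_gap"],3),"q",s["q"].round(2),
     "xdir",Rc.apply([1,0,0]).round(2),"down",Rc.apply([0,0,1]).round(3))
E
python3 - <<'E'
from h import *
st(); plan([.562,.362,.23],best(136),9)
E
```

```text
t 0.1 p [205.4 536.4 255.2] Ftool [-0.    0.06 -0.27] gap 1.002 q [ 1.05  0.21  1.54 -0.    1.39 -0.15] xdir [ 0.36  0.93 -0.  ] down [-0.934  0.358  0.   ]
jaw 46.0 rot deg [-88.7  18.2  18. ] d mm [ 356.6 -174.4  -25.2] rows 9
[-0.172, 0.035, 0.035] [-0.39, 0.28, -4.39]
[-0.172, 0.035, 0.035] [-0.21, 1.04, -4.29]
[-0.172, 0.035, 0.035] [-0.02, 1.76, -4.05]
[-0.172, 0.035, 0.035] [0.19, 2.43, -3.69]
[-0.172, 0.035, 0.035] [0.41, 3.01, -3.21]
[-0.172, 0.035, 0.035] [0.63, 3.5, -2.63]
[-0.172, 0.035, 0.035] [0.84, 3.87, -1.97]
[-0.172, 0.035, 0.035] [1.03, 4.11, -1.25]
[-0.172, 0.035, 0.035] [1.21, 4.22, -0.49]
```

The tool's y is the approach axis, not z, so I'll fix the helper.

```bash
sed -i 's/z=np.array(\[0,0,-1.\]); return.*/y=np.array([0,0,-1.]); return R.from_matrix(np.c_[x,y,np.cross(x,y)])/; s/Rc.apply(\[0,0,1\])/Rc.apply([0,1,0])/' h.py
python3 - <<'E'
from h import *
st(); plan([.562,.362,.23],best(136),9)
E
```

```text
t 0.1 p [205.4 536.4 255.2] Ftool [-0.    0.06 -0.27] gap 1.002 q [ 1.05  0.21  1.54 -0.    1.39 -0.15] xdir [ 0.36  0.93 -0.  ] down [-0.001 -0.002 -1.   ]
jaw 46.0 rot deg [ 0.  23.  -0.1] d mm [ 356.6 -174.4  -25.2] rows 9
[0.0, 0.045, -0.0] [-0.39, 0.28, -4.39]
[0.0, 0.045, -0.0] [-0.19, 0.28, -4.41]
[0.0, 0.045, -0.0] [0.0, 0.28, -4.41]
[0.0, 0.045, -0.0] [0.2, 0.28, -4.41]
[0.0, 0.045, -0.0] [0.4, 0.28, -4.39]
[0.0, 0.045, -0.0] [0.59, 0.28, -4.37]
[0.0, 0.045, -0.0] [0.79, 0.28, -4.34]
[0.0, 0.045, -0.0] [0.98, 0.28, -4.3]
[0.0, 0.045, -0.0] [1.17, 0.28, -4.25]
```

Request:
drive_tool(
  targets=[
    [0, 0.04, 0, -0.35, 0.2, -3.95, 0.4],
    [0, 0.04, 0, -0.2, 0.2, -3.95, 0.4],
    [0, 0.04, 0, 0, 0.2, -3.95, 0.4],
    [0, 0.04, 0, 0.15, 0.2, -3.95, 0.4],
    [0, 0.04, 0, 0.3, 0.2, -3.95, 0.4],
    [0, 0.04, 0, 0.5, 0.3, -3.95, 0.4],
    [0, 0.04, 0, 0.65, 0.3, -3.9, 0.4],
    [0, 0.04, 0, 0.8, 0.3, -3.9, 0.4],
    [0, 0.04, 0, 0.95, 0.3, -3.9, 0.4],
    [0, 0.04, 0, 1.1, 0.3, -3.8, 0.4],
  ],
)

```text
time: 0.93
ee_pos: [0.5647, 0.3641, 0.2304]
orientation: [-0.651, -0.276, 0.277, 0.651]
contact_force: [1.0, -0.3, 0.3]
finger_gap: 0.601
```

Run:
```python
from h import *
st(); plan([.562,.362,.123],best(136),8)
cv2.imwrite("pics/w1.png",optics.camera("wrist"))
```

```text
t 0.93 p [564.7 364.1 230.4] Ftool [ 0.47 -0.34 -0.88] gap 0.601 q [ 0.44  0.43  1.31  0.    1.41 -0.36] xdir [ 0.69  0.72 -0.  ] down [-0.001 -0.001 -1.   ]
jaw 46.0 rot deg [-0.  -0.  -0.1] d mm [  -2.7   -2.1 -107.4] rows 8
[-0.0, -0.0, -0.0] [-0.04, 1.34, 0.01]
[-0.0, -0.0, -0.0] [-0.04, 1.34, 0.01]
[-0.0, -0.0, -0.0] [-0.04, 1.34, 0.01]
[-0.0, -0.0, -0.0] [-0.04, 1.34, 0.01]
[-0.0, -0.0, -0.0] [-0.04, 1.34, 0.01]
[-0.0, -0.0, -0.0] [-0.04, 1.34, 0.01]
[-0.0, -0.0, -0.0] [-0.04, 1.34, 0.01]
[-0.0, -0.0, -0.0] [-0.04, 1.34, 0.01]
```

View pics/w1.png

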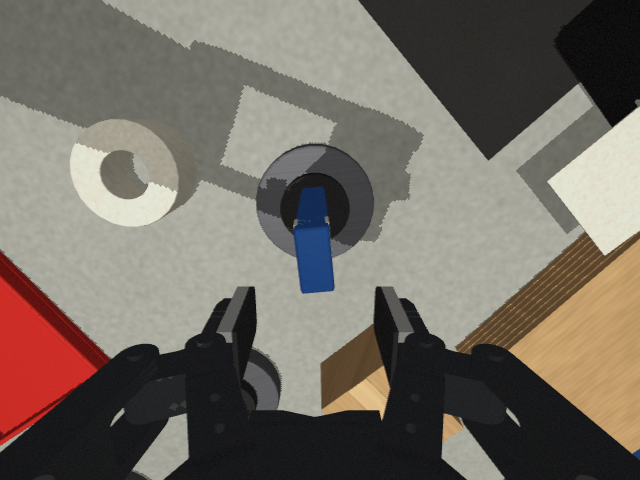

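The wrist view shows the post's top face at about (314,258), centred between the jaws (finger inner faces at about 245 and 385). It is turned by a few degrees. I'll refine the position and yaw from this picture.

```bash
cat >> h.py <<'E'
def wrist_post(im,c,guess):
    B=im[...,0].astype(int); m=((B>95)&(B-im[...,2]>50)).astype(np.uint8)*255
    g=proj(c,[[*guess,.16]])[0]
    bs=blobs(cv2.morphologyEx(m,cv2.MORPH_OPEN,np.ones((3,3))),150)
    b=min(bs,key=lambda b:np.linalg.norm(b[:,0].mean(0)-g))
    w=cast(c,b[:,0],.16)[:,:2]*1000; r=cv2.minAreaRect(w.astype(np.float32)); p=cv2.boxPoints(r)
    e=max([p[1]-p[0],p[2]-p[1]],key=np.linalg.norm); yaw=np.degrees(np.arctan2(e[1],e[0]))%180
    print("px",b[:,0].mean(0).round(0),"top xy",np.round(r[0],1),"size",np.round(r[1],1),"yaw",yaw.round(1)); return np.array(r[0])/1000,yaw
E
python3 - <<'E'
from h import *
im=cv2.imread("pics/w1.png"); c=optics.get_calibration("wrist"); xy,y=wrist_post(im,c,[.562,.362]); plan([*xy,.123],best(y),1)
E
```

```text
px [314. 259.] top xy [570.5 359.8] size [19.2 39. ] yaw 141.3
jaw 51.0 rot deg [ 0.3 -5.7  0. ] d mm [  -1.1    0.4 -106.3] rows 1
[0.006, -0.1, 0.0] [-0.05, 10.63, 0.17]
```

```bash
cat >> h.py <<'E'
def look(guess,z):
    c=optics.get_calibration("wrist"); im=optics.camera("wrist"); xy,y=wrist_post(im,c,guess); st(); plan([*xy,z],best(y),1); return im
E
python3 - <<'E'
from h import *
look([.562,.362],.123)
E
```

```text
px [311. 245.] top xy [563.6 364.5] size [19.3 39. ] yaw 141.7
t 1.03 p [568.1 361.2 229.3] Ftool [ 1.11  0.17 -0.04] gap 0.598 q [ 0.44  0.43  1.3  -0.    1.41 -0.36] xdir [ 0.7   0.72 -0.  ] down [ 0.    -0.002 -1.   ]
jaw 52.0 rot deg [ 0.1 -6.  -0.1] d mm [  -4.5    3.3 -106.3] rows 1
[0.002, -0.105, -0.002] [-0.07, 10.63, 0.57]
```

Request:
drive_tool(
  targets=[
    [0, -0.05, 0, 0, 1.3, 0.25, 0.4],
    [0, -0.055, 0, 0, 1.3, 0.25, 0.4],
    [0, 0, 0, -0.05, 1.4, 0, 0.4],
    [0, 0, 0, 0, 1.4, 0, 0.4],
    [0, 0, 0, 0, 1.4, 0, 0.4],
    [0, 0, 0, 0, 1.4, 0, 0.4],
    [0, 0, 0, 0, 1.4, 0, 0.6],
    [0, 0, 0, 0, 1.0, 0, 0.65],
    [0, 0, 0, 0, 0, 0, 0.65],
    [0, 0, 0, 0, 0, 0, 0.65],
  ],
)

```text
time: 1.87
ee_pos: [0.559, 0.3683, 0.1242]
orientation: [0.635, 0.31, -0.311, -0.635]
contact_force: [0.6, -0.2, -0.4]
finger_gap: 0.347
```

Run:
```python
from h import *
st()
im=look([.563,.364],.12); cv2.imwrite("pics/w2.png",im); st()
```

```text
t 1.87 p [559.  368.3 124.2] Ftool [ 0.16  0.35 -0.58] gap 0.347 q [ 0.45  0.53  1.4  -0.    1.22 -0.46] xdir [ 0.61  0.79 -0.  ] down [-0.002 -0.001 -1.   ]
px [315. 387.] top xy [554.5 371.5] size [19.2 18.5] yaw 51.5
t 1.92 p [559.7 368.6 125.4] Ftool [-0.22 -0.24  0.44] gap 0.349 q [ 0.45  0.52  1.4  -0.    1.22 -0.46] xdir [0.61 0.79 0.  ] down [ 0.  0. -1.]
jaw 142.0 rot deg [  0.  -89.4   0. ] d mm [-5.2  2.9 -5.4] rows 1
[0.0, -1.56, 0.0] [-0.09, 0.54, 0.59]
t 1.92 p [559.7 368.6 125.4] Ftool [-0.22 -0.24  0.44] gap 0.349 q [ 0.45  0.52  1.4  -0.    1.22 -0.46] xdir [0.61 0.79 0.  ] down [ 0.  0. -1.]
```

View pics/w2.png

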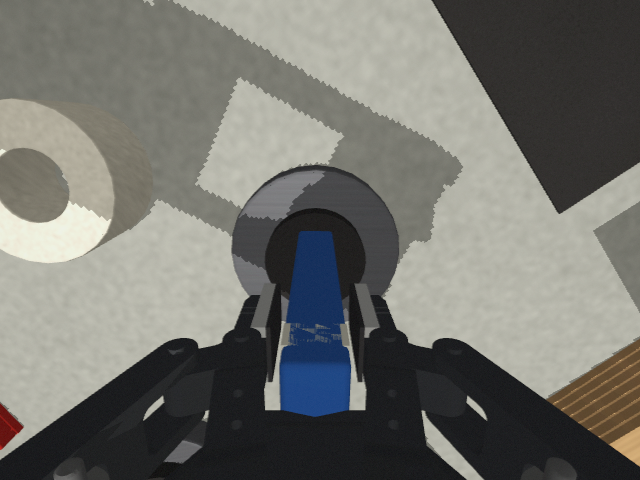

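The post is centred between the pads at about (316,320), with 4–5 mm clear on each side. I'll push gently along +x.

Request:
drive_tool(
  targets=[
    [0, 0, 0, 0.1, 0, 0, 0.65],
    [0, 0, 0, 0.1, 0, 0, 0.65],
    [0, 0, 0, 0.1, 0, 0, 0.65],
    [0, 0, 0, 0.1, 0, 0, 0.65],
    [0, 0, 0, 0.1, 0, 0, 0.65],
    [0, 0, 0, 0.05, 0, 0, 0.65],
    [0, 0, 0, 0.05, 0, 0, 0.65],
    [0, 0, 0, 0, 0, 0, 0.65],
    [0, 0, 0, 0, 0, 0, 0.65],
    [0, 0, 0, 0, 0, 0, 0.65],
  ],
)

```text
time: 2.75
ee_pos: [0.563, 0.3729, 0.1253]
orientation: [0.635, 0.311, -0.311, -0.635]
contact_force: [-2.9, -3.7, 3.5]
finger_gap: 0.352
```

```bash
cat >> h.py <<'E'
def feel(ref=None):
    """averaged force along tool x over 3 looks, and blue/foot wrist picture: post tip vs foot"""
    F=[];P=[]
    for k in range(3):
        s=robot.read_state(); Rc=R.from_quat(s["orientation"]); F.append(Rc.inv().apply(s["contact_force"])); P.append(s["ee_pos"]); 
        im=optics.camera("wrist")
    B=im[...,0].astype(int); m=(B>75)&(B-im[...,2]>40); m[:,:200]=0; m[:,440:]=0
    row=lambda a,b:(np.nonzero(m[a:b])[1].mean().round(1) if m[a:b].any() else None)
    print("t",round(s["time"],2),"F",np.round(F,2).tolist(),"mean",np.mean(F,0).round(2),"P",(np.mean(P,0)*1000).round(1),"post u at base/top rows",row(235,270),row(350,400))
    return im
E
python3 - <<'E'
from h import *
cv2.imwrite("pics/w3.png",feel())
E
```

```text
t 2.85 F [[-4.72, -3.5, -0.02], [-4.43, -3.21, -0.73], [-5.3, -3.9, -0.61]] mean [-4.82 -3.54 -0.45] P [563.  373.  125.3] post u at base/top rows 304.3 299.4
```

Post 1 answers with 4.8 N after about 1 mm, so it is rigid. I'll back off and raise.

Request:
drive_tool(
  targets=[
    [0, 0, 0, -0.3, 0, 0, 0.65],
    [0, 0, 0, -0.3, 0, 0, 0.6],
    [0, 0, 0, 0, -0.5, 0, 0.5],
    [0, 0, 0, 0, -1.5, 0, 0.4],
    [0, 0, 0, 0, -1.8, 0, 0.4],
    [0, 0, 0, 0, -1.8, 0, 0.4],
    [0, 0, 0, 0, -1.8, 0, 0.4],
    [0, 0, 0, 0, -1.8, 0, 0.4],
    [0, 0, 0, 0, -1.3, 0, 0.4],
    [0, 0, 0, 0, 0, 0, 0.4],
  ],
)

```text
time: 3.73
ee_pos: [0.5616, 0.3699, 0.235]
orientation: [-0.635, -0.314, 0.308, 0.635]
contact_force: [-0.3, 0.3, -0.2]
finger_gap: 0.601
```

Run:
```python
from h import *
c=optics.get_calibration("wrist");im=optics.camera("wrist");wrist_post(im,c,[.563,.364])
st(); plan([.656,.145,.23],best(156),8)
```

```text
px [309. 265.] top xy [563.5 364.5] size [19.  38.4] yaw 142.5
t 3.78 p [560.7 369.3 232.8] Ftool [-0.09 -0.17  0.65] gap 0.602 q [ 0.45  0.42  1.31  0.    1.4  -0.46] xdir [0.61 0.79 0.01] down [ 0.005  0.003 -1.   ]
jaw 66.0 rot deg [  0.2 -13.9   0.3] d mm [  95.3 -224.3   -2.8] rows 8
[0.0, -0.03, 0.001] [-1.48, 0.03, -2.66]
[0.0, -0.03, 0.001] [-1.56, 0.03, -2.62]
[0.0, -0.03, 0.001] [-1.64, 0.03, -2.57]
[0.0, -0.03, 0.001] [-1.72, 0.03, -2.52]
[0.0, -0.03, 0.001] [-1.79, 0.03, -2.46]
[0.0, -0.03, 0.001] [-1.87, 0.03, -2.41]
[0.0, -0.03, 0.001] [-1.94, 0.03, -2.35]
[0.0, -0.03, 0.001] [-2.01, 0.03, -2.29]
```

Stand 1 hasn't moved (563.5, 364.5 before and after). Next is stand 2.

Request:
drive_tool(
  targets=[
    [0, -0.03, 0, -1.5, 0, -2.65, 0.4],
    [0, -0.03, 0, -1.55, 0, -2.6, 0.4],
    [0, -0.03, 0, -1.65, 0, -2.55, 0.4],
    [0, -0.03, 0, -1.7, 0, -2.5, 0.4],
    [0, -0.03, 0, -1.8, 0.1, -2.45, 0.4],
    [0, -0.03, 0, -1.85, 0.1, -2.4, 0.4],
    [0, -0.03, 0, -1.95, 0.1, -2.35, 0.4],
    [0, -0.03, 0, -2.0, 0, -2.3, 0.4],
    [0, 0, 0, 0, 0, 0, 0.4],
    [0, 0, 0, 0, 0, 0, 0.4],
  ],
)

```text
time: 4.62
ee_pos: [0.6538, 0.1427, 0.2252]
orientation: [-0.594, -0.383, 0.384, 0.595]
contact_force: [-0.3, -0.8, 0.3]
finger_gap: 0.6
```

Run:
```python
from h import *
look([.653,.143],.124)
```

```text
px [319. 265.] top xy [655.  144.6] size [19.  38.7] yaw 155.1
t 4.67 p [653.4 144.1 225.4] Ftool [0.38 0.98 0.65] gap 0.596 q [ 0.09  0.43  1.32  0.    1.4  -1.06] xdir [ 0.41  0.91 -0.  ] down [-0.003  0.001 -1.   ]
jaw 65.0 rot deg [-0.2  0.7 -0. ] d mm [   1.6    0.5 -101.4] rows 1
[-0.003, 0.012, -0.001] [0.12, 10.14, -0.15]
```

Request:
drive_tool(
  targets=[
    [0, 0.01, 0, 0.1, 1.3, -0.15, 0.4],
    [0, 0, 0, 0, 1.3, 0, 0.4],
    [0, 0, 0, 0, 1.4, 0, 0.4],
    [0, 0, 0, 0, 1.4, 0, 0.4],
    [0, 0, 0, 0, 1.4, 0, 0.4],
    [0, 0, 0, 0, 1.4, 0, 0.4],
    [0, 0, 0, 0, 1.4, 0, 0.6],
    [0, 0, 0, 0, 0.6, 0, 0.65],
    [0, 0, 0, 0, 0, 0, 0.65],
    [0, 0, 0, 0, 0, 0, 0.65],
  ],
)

```text
time: 5.5
ee_pos: [0.6557, 0.1448, 0.1248]
orientation: [-0.595, -0.381, 0.382, 0.595]
contact_force: [0.1, 0.3, 0.7]
finger_gap: 0.349
```

Run:
```python
from h import *
st(); cv2.imwrite("pics/w4.png",feel())
```

```text
t 5.5 p [655.7 144.8 124.8] Ftool [ 0.3  -0.73  0.08] gap 0.349 q [ 0.09  0.53  1.39 -0.    1.22 -1.05] xdir [ 0.42  0.91 -0.  ] down [-0.001 -0.    -1.   ]
t 5.6 F [[0.3, -0.73, 0.08], [-0.37, -0.5, 0.64], [0.4, -1.09, 0.01]] mean [ 0.11 -0.78  0.24] P [656.3 144.9 125.7] post u at base/top rows 313.0 312.0
```

Request:
drive_tool(
  targets=[
    [0, 0, 0, 0.1, 0, 0, 0.65],
    [0, 0, 0, 0.1, 0, 0, 0.65],
    [0, 0, 0, 0.1, 0, 0, 0.65],
    [0, 0, 0, 0.1, 0, 0, 0.65],
    [0, 0, 0, 0.1, 0, 0, 0.65],
    [0, 0, 0, 0.05, 0, 0, 0.65],
    [0, 0, 0, 0, 0, 0, 0.65],
    [0, 0, 0, 0, 0, 0, 0.65],
    [0, 0, 0, 0, 0, 0, 0.65],
    [0, 0, 0, 0, 0, 0, 0.65],
  ],
)

```text
time: 6.48
ee_pos: [0.6582, 0.1495, 0.1256]
orientation: [0.596, 0.382, -0.382, -0.595]
contact_force: [-1.3, -4.2, 3.7]
finger_gap: 0.35
```

Run:
```python
from h import *
cv2.imwrite("pics/w5.png",feel())
```

```text
t 6.58 F [[-4.36, -3.66, -0.54], [-4.5, -4.07, 0.23], [-4.81, -3.54, -0.38]] mean [-4.55 -3.76 -0.23] P [658.2 149.5 125.6] post u at base/top rows 304.2 299.2
```

Post 2 is rigid too (4.5 N straight away). On to stand 3.

Request:
drive_tool(
  targets=[
    [0, 0, 0, -0.3, 0, 0, 0.65],
    [0, 0, 0, -0.25, 0, 0, 0.6],
    [0, 0, 0, 0, -0.5, 0, 0.5],
    [0, 0, 0, 0, -1.5, 0, 0.4],
    [0, 0, 0, 0, -1.8, 0, 0.4],
    [0, 0, 0, 0, -1.8, 0, 0.4],
    [0, 0, 0, 0, -1.8, 0, 0.4],
    [0, 0, 0, 0, -1.8, 0, 0.4],
    [0, 0, 0, 0, -1.3, 0, 0.4],
    [0, 0, 0, 0, 0, 0, 0.4],
  ],
)

```text
time: 7.47
ee_pos: [0.6579, 0.1457, 0.2347]
orientation: [0.596, 0.384, -0.379, -0.594]
contact_force: [0.4, -0.5, 1.0]
finger_gap: 0.603
```

Run:
```python
from h import *
c=optics.get_calibration("wrist");im=optics.camera("wrist");wrist_post(im,c,[.653,.143])
st(); plan([.673,-.1,.228],best(44),12)
```

```text
px [310. 254.] top xy [654.7 144.7] size [19.1 38.6] yaw 154.3
t 7.52 p [656.9 145.5 232.5] Ftool [ 0.16  0.47 -0.03] gap 0.601 q [ 0.09  0.43  1.31  0.    1.4  -1.05] xdir [0.42 0.91 0.  ] down [ 0.004  0.001 -1.   ]
jaw 134.0 rot deg [  0.3 -68.7   0. ] d mm [  16.1 -245.5   -4.5] rows 12
[0.0, -0.1, 0.0] [-1.8, 0.04, -0.98]
[0.0, -0.1, 0.0] [-1.89, 0.04, -0.79]
[0.0, -0.1, 0.0] [-1.96, 0.04, -0.6]
[0.0, -0.1, 0.0] [-2.01, 0.04, -0.4]
[0.0, -0.1, 0.0] [-2.04, 0.04, -0.2]
[0.0, -0.1, 0.0] [-2.05, 0.04, 0.01]
[0.0, -0.1, 0.0] [-2.04, 0.04, 0.21]
[0.0, -0.1, 0.0] [-2.01, 0.04, 0.41]
[0.0, -0.1, 0.0] [-1.96, 0.04, 0.61]
[0.0, -0.1, 0.0] [-1.89, 0.04, 0.8]
[0.0, -0.1, 0.0] [-1.8, 0.04, 0.99]
[0.0, -0.1, 0.0] [-1.69, 0.04, 1.16]
```

Request:
drive_tool(
  targets=[
    [0, -0.12, 0, -2.15, 0, -1.2, 0.4],
    [0, -0.12, 0, -2.3, 0, -0.9, 0.4],
    [0, -0.12, 0, -2.4, 0, -0.65, 0.4],
    [0, -0.12, 0, -2.45, 0, -0.35, 0.4],
    [0, -0.12, 0, -2.45, 0.1, -0.1, 0.4],
    [0, -0.12, 0, -2.45, 0.1, 0.2, 0.4],
    [0, -0.12, 0, -2.45, 0.1, 0.5, 0.4],
    [0, -0.12, 0, -2.35, 0.1, 0.8, 0.4],
    [0, -0.12, 0, -2.25, 0, 1.05, 0.4],
    [0, -0.12, 0, -2.1, 0, 1.3, 0.4],
  ],
)

```text
time: 8.35
ee_pos: [0.675, -0.1024, 0.2238]
orientation: [-0.273, -0.652, 0.652, 0.275]
contact_force: [0.5, -0.2, 0.5]
finger_gap: 0.595
```

Run:
```python
from h import *
for k in range(3): optics.camera("wrist")
look([.673,-.1],.124)
```

```text
px [320. 266.] top xy [ 673.4 -100.7] size [39.  18.9] yaw 43.3
t 8.55 p [ 675.2 -101.8  224.3] Ftool [-0.35 -0.07  0.66] gap 0.597 q [-0.28  0.46  1.28  0.    1.41 -2.61] xdir [-0.69  0.72  0.  ] down [-0.003  0.002 -1.   ]
jaw 133.0 rot deg [-0.   0.6  0.2] d mm [  -1.8    1.1 -100.3] rows 1
[-0.001, 0.011, 0.003] [0.17, 10.03, 0.05]
```

Request:
drive_tool(
  targets=[
    [0, 0.01, 0, 0.15, 1.3, 0.05, 0.4],
    [0, 0, 0, 0, 1.3, 0, 0.4],
    [0, 0, 0, 0, 1.4, 0, 0.4],
    [0, 0, 0, 0, 1.4, 0, 0.4],
    [0, 0, 0, 0, 1.4, 0, 0.4],
    [0, 0, 0, 0, 1.4, 0, 0.4],
    [0, 0, 0, 0, 1.4, 0, 0.6],
    [0, 0, 0, 0, 0.4, 0, 0.65],
    [0, 0, 0, 0, 0, 0, 0.65],
    [0, 0, 0, 0, 0, 0, 0.65],
  ],
)

```text
time: 9.38
ee_pos: [0.6747, -0.101, 0.1261]
orientation: [-0.279, -0.65, 0.65, 0.279]
contact_force: [0.7, 0.1, -0.2]
finger_gap: 0.347
```

Run:
```python
from h import *
st(); feel()
```

```text
t 9.38 p [ 674.7 -101.   126.1] Ftool [-0.34  0.19 -0.58] gap 0.347 q [-0.28  0.55  1.36  0.    1.23 -2.61] xdir [-0.69  0.73  0.  ] down [-0.  0. -1.]
t 9.48 F [[-0.34, 0.19, -0.58], [-0.22, 0.46, 0.49], [-0.18, -0.58, 0.75]] mean [-0.25  0.02  0.22] P [ 675.2 -101.2  126.9] post u at base/top rows 319.4 321.5
```

Request:
drive_tool(
  targets=[
    [0, 0, 0, 0.1, 0, 0, 0.65],
    [0, 0, 0, 0.1, 0, 0, 0.65],
    [0, 0, 0, 0.1, 0, 0, 0.65],
    [0, 0, 0, 0.1, 0, 0, 0.65],
    [0, 0, 0, 0.1, 0, 0, 0.65],
    [0, 0, 0, 0.05, 0, 0, 0.65],
    [0, 0, 0, 0, 0, 0, 0.65],
    [0, 0, 0, 0, 0, 0, 0.65],
    [0, 0, 0, 0, 0, 0, 0.65],
    [0, 0, 0, 0, 0, 0, 0.65],
  ],
)

```text
time: 10.37
ee_pos: [0.6709, -0.097, 0.1263]
orientation: [0.279, 0.65, -0.65, -0.279]
contact_force: [-0.0, -0.9, 0.4]
finger_gap: 0.351
```

Run:
```python
from h import *
feel()
```

```text
t 10.47 F [[-0.63, -0.36, 0.65], [-0.86, -0.29, -0.58], [-0.53, 0.85, 0.46]] mean [-0.67  0.07  0.18] P [670.9 -97.  126.3] post u at base/top rows 305.4 299.4
```

Request:
drive_tool(
  targets=[
    [0, 0, 0, 0.05, 0, 0, 0.65],
    [0, 0, 0, 0.05, 0, 0, 0.65],
    [0, 0, 0, 0.05, 0, 0, 0.65],
    [0, 0, 0, 0, 0, 0, 0.65],
    [0, 0, 0, 0, 0, 0, 0.65],
    [0, 0, 0, 0, 0, 0, 0.65],
    [0, 0, 0, 0, 0, 0, 0.65],
    [0, 0, 0, 0, 0, 0, 0.65],
    [0, 0, 0, 0, 0, 0, 0.65],
    [0, 0, 0, 0, 0, 0, 0.65],
  ],
)

```text
time: 11.35
ee_pos: [0.6701, -0.096, 0.1266]
orientation: [-0.279, -0.65, 0.65, 0.279]
contact_force: [2.9, -3.0, 1.4]
finger_gap: 0.345
```

Run:
```python
from h import *
feel()
```

```text
t 11.45 F [[-4.2, -1.38, -0.06], [-3.08, -2.51, 0.33], [-4.74, -0.88, 0.32]] mean [-4.01 -1.59  0.2 ] P [670.1 -96.  126.6] post u at base/top rows 304.1 298.8
```

Post 3 is rigid as well (4 N after about 1 mm). That leaves stand 4, which I'll check next.

Request:
drive_tool(
  targets=[
    [0, 0, 0, -0.35, 0, 0, 0.65],
    [0, 0, 0, -0.35, 0, 0, 0.6],
    [0, 0, 0, 0, -0.5, 0, 0.5],
    [0, 0, 0, 0, -1.5, 0, 0.4],
    [0, 0, 0, 0, -1.8, 0, 0.4],
    [0, 0, 0, 0, -1.8, 0, 0.4],
    [0, 0, 0, 0, -1.8, 0, 0.4],
    [0, 0, 0, 0, -1.8, 0, 0.4],
    [0, 0, 0, 0, -1.3, 0, 0.4],
    [0, 0, 0, 0, 0, 0, 0.4],
  ],
)

```text
time: 12.33
ee_pos: [0.6763, -0.1011, 0.2354]
orientation: [0.281, 0.65, -0.649, -0.277]
contact_force: [1.0, -0.4, 1.3]
finger_gap: 0.6
```

Run:
```python
from h import *
c=optics.get_calibration("wrist");im=optics.camera("wrist");wrist_post(im,c,[.673,-.1])
st(); plan([.57,-.402,.228],best(178),10)
```

```text
px [319. 254.] top xy [ 673.2 -100.9] size [38.9 19.1] yaw 42.9
t 12.38 p [ 675.5 -100.9  233.3] Ftool [-0.57  0.61  0.68] gap 0.6 q [-0.27  0.45  1.27  0.    1.42 -2.61] xdir [-0.69  0.73 -0.  ] down [ 0.003 -0.001 -1.   ]
jaw 88.0 rot deg [ 0.2 45.5 -0.1] d mm [-105.5 -301.1   -5.3] rows 10
[0.0, 0.079, -0.0] [-1.46, 0.05, 2.84]
[0.0, 0.079, -0.0] [-1.68, 0.05, 2.71]
[0.0, 0.079, -0.0] [-1.89, 0.05, 2.57]
[0.0, 0.079, -0.0] [-2.09, 0.05, 2.41]
[0.0, 0.079, -0.0] [-2.27, 0.05, 2.24]
[0.0, 0.079, -0.0] [-2.44, 0.05, 2.05]
[0.0, 0.079, -0.0] [-2.6, 0.05, 1.85]
[0.0, 0.079, -0.0] [-2.74, 0.05, 1.64]
[0.0, 0.079, -0.0] [-2.86, 0.05, 1.42]
[0.0, 0.079, -0.0] [-2.96, 0.05, 1.19]
```

Request:
drive_tool(
  targets=[
    [0, 0.08, 0, -1.45, 0, 2.85, 0.4],
    [0, 0.08, 0, -1.7, 0, 2.7, 0.4],
    [0, 0.08, 0, -1.9, 0, 2.55, 0.4],
    [0, 0.08, 0, -2.1, 0.1, 2.4, 0.4],
    [0, 0.08, 0, -2.25, 0.1, 2.25, 0.4],
    [0, 0.08, 0, -2.45, 0.1, 2.05, 0.4],
    [0, 0.08, 0, -2.6, 0.1, 1.85, 0.4],
    [0, 0.08, 0, -2.75, 0.1, 1.65, 0.4],
    [0, 0.08, 0, -2.85, 0, 1.4, 0.4],
    [0, 0.08, 0, -2.95, 0, 1.2, 0.4],
  ],
)

```text
time: 13.22
ee_pos: [0.5672, -0.4022, 0.2237]
orientation: [-0.509, -0.489, 0.489, 0.513]
contact_force: [0.2, -0.4, 0.1]
finger_gap: 0.6
```

Run:
```python
from h import *
for k in range(3): optics.camera("wrist")
cv2.imwrite("pics/w6.png",look([.57,-.402],.124))
```

```text
px [317. 273.] top xy [ 570.8 -402.4] size [18.4 38.6] yaw 174.1
t 13.42 p [ 567.6 -401.9  224. ] Ftool [ 0.22 -0.56 -0.33] gap 0.601 q [-0.74  0.49  1.24  0.    1.42 -2.27] xdir [0.04 1.   0.  ] down [-0.002  0.003 -1.   ]
jaw 84.0 rot deg [-0.2  3.5  0.2] d mm [   3.3   -0.5 -100. ] rows 1
[-0.003, 0.061, 0.003] [-0.07, 10.0, -0.35]
```

Request:
drive_tool(
  targets=[
    [0, 0.06, 0, -0.05, 1.3, -0.35, 0.4],
    [0, 0, 0, 0, 1.3, 0, 0.4],
    [0, 0, 0, 0, 1.4, 0, 0.4],
    [0, 0, 0, 0, 1.4, 0, 0.4],
    [0, 0, 0, 0, 1.4, 0, 0.4],
    [0, 0, 0, 0, 1.4, 0, 0.4],
    [0, 0, 0, 0, 1.4, 0, 0.6],
    [0, 0, 0, 0, 0.4, 0, 0.65],
    [0, 0, 0, 0, 0, 0, 0.65],
    [0, 0, 0, 0, 0, 0, 0.65],
  ],
)

```text
time: 14.25
ee_pos: [0.5723, -0.4025, 0.1261]
orientation: [-0.524, -0.474, 0.474, 0.525]
contact_force: [-0.1, 0.1, 0.1]
finger_gap: 0.35
```

Run:
```python
from h import *
st(); feel()
```

```text
t 14.25 p [ 572.3 -402.5  126.1] Ftool [ 0.07 -0.08  0.09] gap 0.35 q [-0.74  0.58  1.31  0.    1.25 -2.21] xdir [0.1  0.99 0.  ] down [-0.  0. -1.]
t 14.35 F [[0.07, -0.08, 0.09], [0.14, -0.34, 0.28], [0.69, -0.52, 0.05]] mean [ 0.3  -0.32  0.14] P [ 572.6 -402.8  126.9] post u at base/top rows 317.1 316.9
```

Request:
drive_tool(
  targets=[
    [0, 0, 0, 0.1, 0, 0, 0.65],
    [0, 0, 0, 0.1, 0, 0, 0.65],
    [0, 0, 0, 0.1, 0, 0, 0.65],
    [0, 0, 0, 0.1, 0, 0, 0.65],
    [0, 0, 0, 0.1, 0, 0, 0.65],
    [0, 0, 0, 0.1, 0, 0, 0.65],
    [0, 0, 0, 0, 0, 0, 0.65],
    [0, 0, 0, 0, 0, 0, 0.65],
    [0, 0, 0, 0, 0, 0, 0.65],
    [0, 0, 0, 0, 0, 0, 0.65],
  ],
)

```text
time: 15.23
ee_pos: [0.5728, -0.3964, 0.1262]
orientation: [-0.525, -0.474, 0.474, 0.525]
contact_force: [0.3, -0.6, -0.3]
finger_gap: 0.351
```

Run:
```python
from h import *
feel()
```

```text
t 15.33 F [[-0.55, 0.34, -0.33], [0.16, -0.11, -0.42], [0.03, 0.73, -0.4]] mean [-0.12  0.32 -0.38] P [ 572.8 -396.5  126.2] post u at base/top rows 304.5 302.3
```

Request:
drive_tool(
  targets=[
    [0, 0, 0, 0.05, 0, 0, 0.65],
    [0, 0, 0, 0.05, 0, 0, 0.65],
    [0, 0, 0, 0.05, 0, 0, 0.65],
    [0, 0, 0, 0.05, 0, 0, 0.65],
    [0, 0, 0, 0, 0, 0, 0.65],
    [0, 0, 0, 0, 0, 0, 0.65],
    [0, 0, 0, 0, 0, 0, 0.65],
    [0, 0, 0, 0, 0, 0, 0.65],
    [0, 0, 0, 0, 0, 0, 0.65],
    [0, 0, 0, 0, 0, 0, 0.65],
  ],
)

```text
time: 16.22
ee_pos: [0.573, -0.3944, 0.1263]
orientation: [-0.525, -0.474, 0.474, 0.525]
contact_force: [-0.6, -0.2, 0.5]
finger_gap: 0.348
```

Run:
```python
from h import *
feel()
```

```text
t 16.32 F [[-0.26, -0.51, 0.54], [-0.09, 0.09, 0.21], [-0.17, 0.59, 0.64]] mean [-0.17  0.06  0.47] P [ 573.  -394.4  126.3] post u at base/top rows 303.1 306.1
```

Post 4 gives no resistance well past the contact point, so it is the loose one. I'll keep rocking it over to its stop.

Request:
drive_tool(
  targets=[
    [0, 0, 0, 0.07, 0, 0, 0.65],
    [0, 0, 0, 0.07, 0, 0, 0.65],
    [0, 0, 0, 0.07, 0, 0, 0.65],
    [0, 0, 0, 0.07, 0, 0, 0.65],
    [0, 0, 0, 0.07, 0, 0, 0.65],
    [0, 0, 0, 0.07, 0, 0, 0.65],
    [0, 0, 0, 0.07, 0, 0, 0.65],
    [0, 0, 0, 0, 0, 0, 0.65],
    [0, 0, 0, 0, 0, 0, 0.65],
    [0, 0, 0, 0, 0, 0, 0.65],
  ],
)

```text
time: 17.2
ee_pos: [0.5735, -0.3895, 0.1263]
orientation: [-0.525, -0.474, 0.474, 0.525]
contact_force: [0.5, 0.3, -0.8]
finger_gap: 0.349
```

Run:
```python
from h import *
feel()
```

```text
t 17.3 F [[0.34, 0.84, -0.43], [-0.84, -0.18, -0.29], [-0.77, 0.34, 0.44]] mean [-0.43  0.33 -0.09] P [ 573.5 -389.5  126.2] post u at base/top rows 301.6 319.1
```

Request:
drive_tool(
  targets=[
    [0, 0, 0, 0.05, 0, 0, 0.65],
    [0, 0, 0, 0.05, 0, 0, 0.65],
    [0, 0, 0, 0.05, 0, 0, 0.65],
    [0, 0, 0, 0, 0, 0, 0.65],
    [0, 0, 0, 0, 0, 0, 0.65],
    [0, 0, 0, 0, 0, 0, 0.65],
    [0, 0, 0, 0, 0, 0, 0.65],
    [0, 0, 0, 0, 0, 0, 0.65],
    [0, 0, 0, 0, 0, 0, 0.65],
    [0, 0, 0, 0, 0, 0, 0.65],
  ],
)

```text
time: 18.18
ee_pos: [0.5737, -0.3882, 0.1263]
orientation: [0.525, 0.474, -0.474, -0.525]
contact_force: [-0.2, -0.6, 0.1]
finger_gap: 0.35
```

Run:
```python
from h import *
feel()
```

```text
t 18.28 F [[-0.59, -0.13, 0.16], [-0.92, 0.46, 0.41], [-1.23, 0.05, -0.55]] mean [-0.91  0.13  0.01] P [ 573.7 -388.2  126.3] post u at base/top rows 300.3 320.2
```

Force is starting to rise, so the stop is close. I'll add about 1 mm more.

Request:
drive_tool(
  targets=[
    [0, 0, 0, 0.05, 0, 0, 0.65],
    [0, 0, 0, 0.05, 0, 0, 0.65],
    [0, 0, 0, 0, 0, 0, 0.65],
    [0, 0, 0, 0, 0, 0, 0.65],
    [0, 0, 0, 0, 0, 0, 0.65],
    [0, 0, 0, 0, 0, 0, 0.65],
    [0, 0, 0, 0, 0, 0, 0.65],
    [0, 0, 0, 0, 0, 0, 0.65],
    [0, 0, 0, 0, 0, 0, 0.65],
    [0, 0, 0, 0, 0, 0, 0.65],
  ],
)

```text
time: 19.17
ee_pos: [0.5738, -0.3874, 0.1266]
orientation: [0.525, 0.474, -0.474, -0.524]
contact_force: [-1.1, -4.2, 0.5]
finger_gap: 0.349
```

Run:
```python
from h import *
cv2.imwrite("pics/w7.png",feel())
```

```text
t 19.27 F [[-4.27, -0.49, 0.67], [-4.8, 0.42, 0.64], [-4.5, 0.04, 0.43]] mean [-4.52 -0.01  0.58] P [ 573.9 -387.4  126.5] post u at base/top rows 300.7 320.5
```

View pics/w7.png

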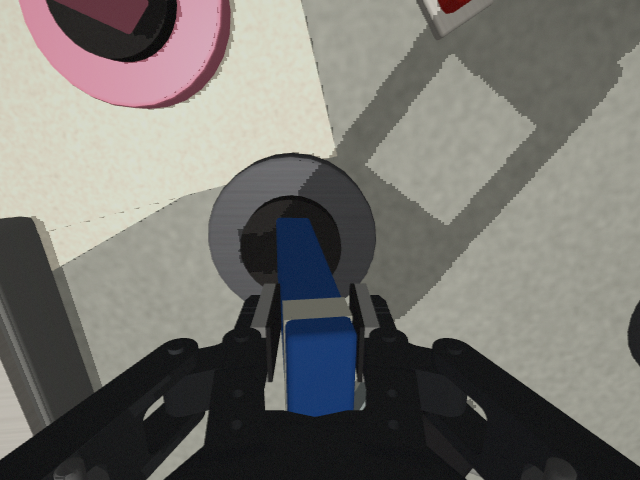

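The wrist view shows the post leaning to the right in its foot: base at about (293,222), tip at about (320,365). At 4.5 N it is against its stop. I'll bring it back over the foot's middle and grip.

Request:
drive_tool(
  targets=[
    [0, 0, 0, -0.3, 0, 0, 0.65],
    [0, 0, 0, -0.3, 0, 0, 0.65],
    [0, 0, 0, -0.3, 0, 0, 0.65],
    [0, 0, 0, -0.25, 0, 0, 0.65],
    [0, 0, 0, -0.2, 0.2, 0, 0.65],
    [0, 0, 0, -0.2, 0.2, 0, 0.65],
    [0, 0, 0, 0, 0, 0, 0.65],
    [0, 0, 0, 0, 0, 0, 0.65],
    [0, 0, 0, 0, 0, 0, 0.8],
    [0, 0, 0, 0, 0, 0, 1.0],
  ],
)

```text
time: 20.15
ee_pos: [0.5722, -0.4024, 0.1222]
orientation: [-0.525, -0.474, 0.474, 0.525]
contact_force: [0.2, -0.6, -1.1]
finger_gap: 0.223
```

Request:
drive_tool(
  targets=[
    [0, 0, 0, 0, 0, 0, 1.0],
    [0, 0, 0, 0, 0, 0, 1.0],
    [0, 0, 0, 0, 0, 0, 1.0],
    [0, 0, 0, 0, 0, 0, 1.0],
    [0, 0, 0, 0, 0, 0, 1.0],
    [0, 0, 0, 0, -0.3, 0, 1.0],
    [0, 0, 0, 0, -0.3, 0, 1.0],
    [0, 0, 0, 0, -0.4, 0, 1.0],
    [0, 0, 0, 0, 0, 0, 1.0],
    [0, 0, 0, 0, 0, 0, 1.0],
  ],
)

```text
time: 20.98
ee_pos: [0.5721, -0.4023, 0.1318]
orientation: [-0.524, -0.474, 0.474, 0.525]
contact_force: [0.5, -0.6, -10.2]
finger_gap: 0.227
```

Run:
```python
from h import *
st(); cv2.imwrite("pics/w8.png",feel()); s=robot.read_state(); print(s["orientation"], s["ee_pos"])
```

```text
t 20.98 p [ 572.1 -402.3  131.8] Ftool [-0.58 10.24 -0.52] gap 0.227 q [-0.74  0.57  1.31  0.    1.26 -2.21] xdir [0.1  0.99 0.  ] down [-0.  0. -1.]
t 21.08 F [[-0.58, 10.24, -0.52], [-0.34, 9.61, 0.42], [0.38, 8.99, -0.83]] mean [-0.18  9.62 -0.31] P [ 572.  -402.3  131.8] post u at base/top rows 315.7 315.0
[-0.52421341 -0.47414199  0.47420016  0.52490369] [ 0.57196943 -0.40226122  0.13177207]
```

View pics/w8.png

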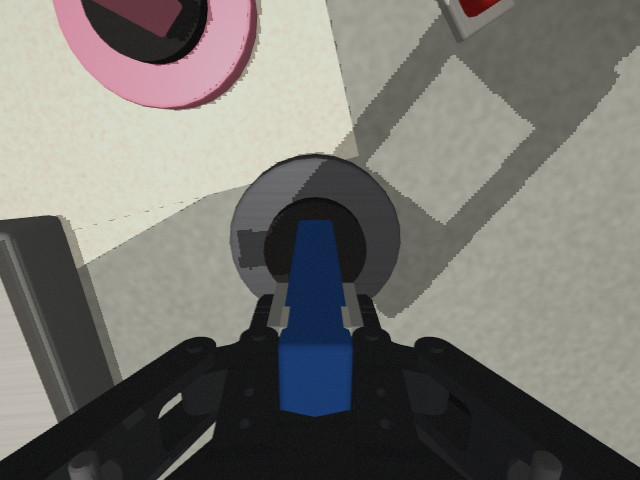

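The stand is in the grip, upright and lifted (foot at about (315,235), 9.6 N down). I'll raise it and carry it to the tray.

Request:
drive_tool(
  targets=[
    [0, 0, 0, 0, -0.4, 0, 1.0],
    [0, 0, 0, 0, -0.8, 0, 1.0],
    [0, 0, 0, 0, -1.2, 0, 1.0],
    [0, 0, 0, 0, -1.2, 0, 1.0],
    [0, 0, 0, 0, -1.2, 0, 1.0],
    [0, 0, 0, 0, -1.0, 0, 1.0],
    [0, 0, 0, 0, -0.7, 0, 1.0],
    [0, 0, 0, 0, -0.3, 0, 1.0],
    [0, 0, 0, 0, 0, 0, 1.0],
    [0, 0, 0, 0, 0, 0, 1.0],
  ],
)

```text
time: 21.97
ee_pos: [0.572, -0.4023, 0.2001]
orientation: [-0.524, -0.474, 0.474, 0.525]
contact_force: [-0.1, 0.7, -9.8]
finger_gap: 0.224
```

Run:
```python
from h import *
st(); s=robot.read_state(); plan([.44,-.009,s["ee_pos"][2]],best(174),1)
```

```text
t 21.97 p [ 572.  -402.3  200.1] Ftool [0.64 9.77 0.19] gap 0.224 q [-0.74  0.51  1.25  0.    1.38 -2.21] xdir [0.1  0.99 0.  ] down [-0.  0. -1.]
jaw 84.0 rot deg [-0.   0.2  0. ] d mm [-132.   393.3    0. ] rows 1
[-0.0, 0.004, 0.0] [37.8, 0.02, 17.1]
```

Request:
drive_tool(
  targets=[
    [0, 0, 0, 0.5, 0, 0.25, 1.0],
    [0, 0, 0, 1.0, 0, 0.45, 1.0],
    [0, 0, 0, 1.5, 0, 0.65, 1.0],
    [0, 0, 0, 2.0, 0, 0.9, 1.0],
    [0, 0, 0, 2.3, 0, 1.05, 1.0],
    [0, 0, 0, 2.3, 0, 1.05, 1.0],
    [0, 0, 0, 2.3, 0, 1.05, 1.0],
    [0, 0, 0, 2.3, 0, 1.05, 1.0],
    [0, 0, 0, 2.3, 0, 1.05, 1.0],
    [0, 0, 0, 2.3, 0, 1.0, 1.0],
  ],
)

```text
time: 22.8
ee_pos: [0.5052, -0.205, 0.1995]
orientation: [-0.524, -0.474, 0.474, 0.525]
contact_force: [0.1, 1.1, -9.4]
finger_gap: 0.226
```

Request:
drive_tool(
  targets=[
    [0, 0, 0, 2.3, 0, 1.05, 1.0],
    [0, 0, 0, 2.3, 0, 1.05, 1.0],
    [0, 0, 0, 2.3, 0, 1.05, 1.0],
    [0, 0, 0, 2.3, 0, 1.05, 1.0],
    [0, 0, 0, 2.3, 0, 1.05, 1.0],
    [0, 0, 0, 2.3, 0, 1.05, 1.0],
    [0, 0, 0, 2.0, 0, 0.9, 1.0],
    [0, 0, 0, 1.5, 0, 0.7, 1.0],
    [0, 0, 0, 1.0, 0, 0.45, 1.0],
    [0, 0, 0, 0.7, 0, 0.3, 1.0],
  ],
)

```text
time: 23.63
ee_pos: [0.4385, -0.0078, 0.1999]
orientation: [-0.524, -0.474, 0.475, 0.525]
contact_force: [0.2, 1.0, -9.7]
finger_gap: 0.23
```

Run:
```python
from h import *
for k in range(2): optics.camera("wrist")
c=optics.get_calibration("wrist"); im=optics.camera("wrist"); st(); cv2.imwrite("pics/w9.png",im)
m=mask(im,(0,180,60),(8,255,255))|mask(im,(172,180,60),(180,255,255))
b=max(blobs(m,500),key=cv2.contourArea); r=cv2.approxPolyDP(cv2.convexHull(b),12,True)[:,0]; print(r.tolist()); print((cast(c,r,.022)*1000).round(0)[:,:2].tolist())
```

```text
t 23.78 p [439.7  -9.3 200.3] Ftool [-1.15  8.74 -0.39] gap 0.229 q [-0.22 -0.03  1.92 -0.    1.25 -1.69] xdir [ 0.1  1.  -0. ] down [ 0.    -0.001 -1.   ]
[[207, 93], [436, 109], [404, 313], [212, 302]]
[[335.0, -81.0], [365.0, 94.0], [542.0, 64.0], [513.0, -111.0]]
```

View pics/w9.png

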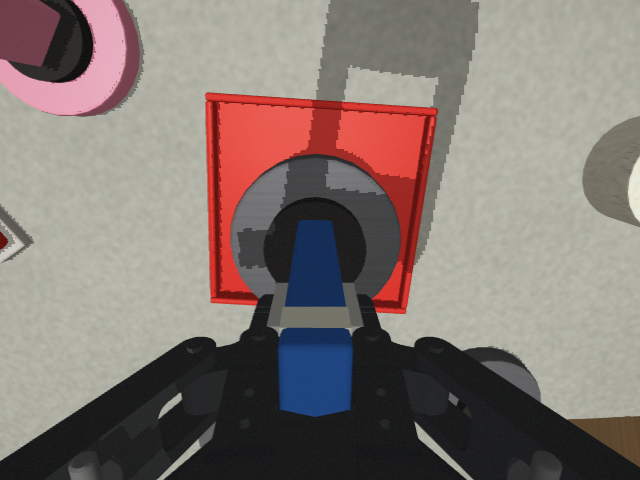

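The tray corners give its centre as (0.439, -0.0085), which agrees with the top view. The foot at (315,235) is over the middle, so I'll lower it.

Request:
drive_tool(
  targets=[
    [0, 0, 0, 0, 0.4, 0, 1.0],
    [0, 0, 0, 0, 0.8, 0, 1.0],
    [0, 0, 0, 0, 1.1, 0, 1.0],
    [0, 0, 0, 0, 1.2, 0, 1.0],
    [0, 0, 0, 0, 1.1, 0, 1.0],
    [0, 0, 0, 0, 0.9, 0, 1.0],
    [0, 0, 0, 0, 0.7, 0, 1.0],
    [0, 0, 0, 0, 0.4, 0, 1.0],
    [0, 0, 0, 0, 0.1, 0, 1.0],
    [0, 0, 0, 0, 0, 0, 1.0],
  ],
)

```text
time: 24.62
ee_pos: [0.4397, -0.0093, 0.1331]
orientation: [-0.525, -0.474, 0.474, 0.525]
contact_force: [-0.2, 0.6, -9.1]
finger_gap: 0.225
```

Request:
drive_tool(
  targets=[
    [0, 0, 0, 0, 0.05, 0, 1.0],
    [0, 0, 0, 0, 0.05, 0, 1.0],
    [0, 0, 0, 0, 0.05, 0, 1.0],
    [0, 0, 0, 0, 0.05, 0, 1.0],
    [0, 0, 0, 0, 0.05, 0, 1.0],
    [0, 0, 0, 0, 0.05, 0, 1.0],
    [0, 0, 0, 0, 0, 0, 1.0],
    [0, 0, 0, 0, 0, 0, 1.0],
    [0, 0, 0, 0, 0, 0, 1.0],
    [0, 0, 0, 0, 0, 0, 1.0],
  ],
)

```text
time: 25.45
ee_pos: [0.4397, -0.0092, 0.1303]
orientation: [0.525, 0.474, -0.474, -0.525]
contact_force: [-0.6, -0.3, -9.8]
finger_gap: 0.228
```

Run:
```python
from h import *
st(); feel()
```

```text
t 25.45 p [439.7  -9.2 130.3] Ftool [-0.33  9.82  0.6 ] gap 0.228 q [-0.22  0.07  1.98  0.    1.09 -1.69] xdir [0.1  0.99 0.  ] down [ 0.  0. -1.]
t 25.55 F [[-0.33, 9.82, 0.6], [0.0, 8.49, -0.64], [-1.12, 9.4, -0.03]] mean [-0.49  9.24 -0.02] P [439.7  -9.2 130.3] post u at base/top rows 314.7 314.8
```

Not touching yet. I'll lower slowly another 2 mm.

Request:
drive_tool(
  targets=[
    [0, 0, 0, 0, 0.04, 0, 1.0],
    [0, 0, 0, 0, 0.04, 0, 1.0],
    [0, 0, 0, 0, 0.04, 0, 1.0],
    [0, 0, 0, 0, 0.04, 0, 1.0],
    [0, 0, 0, 0, 0.04, 0, 1.0],
    [0, 0, 0, 0, 0, 0, 1.0],
    [0, 0, 0, 0, 0, 0, 1.0],
    [0, 0, 0, 0, 0, 0, 1.0],
    [0, 0, 0, 0, 0, 0, 1.0],
    [0, 0, 0, 0, 0, 0, 1.0],
  ],
)

```text
time: 26.43
ee_pos: [0.4396, -0.0092, 0.1283]
orientation: [-0.525, -0.474, 0.474, 0.525]
contact_force: [1.4, 0.6, -9.3]
finger_gap: 0.226
```

Run:
```python
from h import *
feel()
```

```text
t 26.53 F [[0.72, 9.29, -1.31], [-0.01, 9.3, 0.78], [-0.78, 9.25, 0.23]] mean [-0.02  9.28 -0.1 ] P [439.6  -9.2 128.3] post u at base/top rows 314.7 314.8
```

Request:
drive_tool(
  targets=[
    [0, 0, 0, 0, 0.03, 0, 1.0],
    [0, 0, 0, 0, 0.03, 0, 1.0],
    [0, 0, 0, 0, 0.03, 0, 1.0],
    [0, 0, 0, 0, 0.03, 0, 1.0],
    [0, 0, 0, 0, 0, 0, 1.0],
    [0, 0, 0, 0, 0, 0, 1.0],
    [0, 0, 0, 0, 0, 0, 1.0],
    [0, 0, 0, 0, 0, 0, 1.0],
    [0, 0, 0, 0, 0, 0, 1.0],
    [0, 0, 0, 0, 0, 0, 1.0],
  ],
)

```text
time: 27.42
ee_pos: [0.4399, -0.0092, 0.128]
orientation: [0.525, 0.474, -0.474, -0.524]
contact_force: [-5.1, 0.8, 4.8]
finger_gap: 0.221
```

Run:
```python
from h import *
feel()
```

```text
t 27.52 F [[0.33, -4.75, 5.15], [1.36, -5.97, 3.95], [0.07, -6.68, 5.56]] mean [ 0.59 -5.8   4.89] P [439.9  -9.2 128. ] post u at base/top rows 314.7 314.8
```

It's seated, with the floor now carrying the weight. I'll ease off slightly and open the fingers.

Request:
drive_tool(
  targets=[
    [0, 0, 0, 0, -0.04, 0, 1.0],
    [0, 0, 0, 0, 0, 0, 1.0],
    [0, 0, 0, 0, 0, 0, 0.72],
    [0, 0, 0, 0, 0, 0, 0.7],
    [0, 0, 0, 0, 0, 0, 0.65],
    [0, 0, 0, 0, 0, 0, 0.65],
    [0, 0, 0, 0, 0, 0, 0.65],
    [0, 0, 0, 0, 0, 0, 0.65],
    [0, 0, 0, 0, 0, 0, 0.65],
    [0, 0, 0, 0, 0, 0, 0.65],
  ],
)

```text
time: 28.4
ee_pos: [0.4397, -0.0092, 0.1275]
orientation: [0.525, 0.474, -0.474, -0.525]
contact_force: [0.7, -0.2, -0.2]
finger_gap: 0.347
```

Run:
```python
from h import *
st();feel()
```

```text
t 28.4 p [439.7  -9.2 127.5] Ftool [-0.12  0.17 -0.7 ] gap 0.347 q [-0.22  0.08  1.98  0.    1.08 -1.69] xdir [ 0.1   0.99 -0.  ] down [ 0. -0. -1.]
t 28.5 F [[-0.12, 0.17, -0.7], [-0.5, 0.46, -0.01], [-0.65, 0.24, 0.53]] mean [-0.42  0.29 -0.06] P [439.7  -9.2 127.5] post u at base/top rows 314.7 315.1
```

Request:
drive_tool(
  targets=[
    [0, 0, 0, 0.17, 0, 0, 0.65],
    [0, 0, 0, 0.17, 0, 0, 0.65],
    [0, 0, 0, 0.17, 0, 0, 0.65],
    [0, 0, 0, 0.17, 0, 0, 0.65],
    [0, 0, 0, 0.17, 0, 0, 0.65],
    [0, 0, 0, 0.17, 0, 0, 0.65],
    [0, 0, 0, 0.17, 0, 0, 0.65],
    [0, 0, 0, 0.15, 0, 0, 0.65],
    [0, 0, 0, 0, 0, 0, 0.65],
    [0, 0, 0, 0, 0, 0, 0.65],
  ],
)

```text
time: 29.38
ee_pos: [0.441, 0.0043, 0.1275]
orientation: [-0.524, -0.474, 0.474, 0.525]
contact_force: [0.3, -0.5, 0.1]
finger_gap: 0.345
```

Run:
```python
from h import *
feel()
```

```text
t 29.48 F [[-0.47, -0.07, -0.38], [-0.76, 0.02, -0.5], [0.78, 0.52, 0.14]] mean [-0.15  0.16 -0.24] P [441.    4.3 127.5] post u at base/top rows 300.6 323.5
```

Request:
drive_tool(
  targets=[
    [0, 0, 0, 0.05, 0, 0, 0.65],
    [0, 0, 0, 0.05, 0, 0, 0.65],
    [0, 0, 0, 0, 0, 0, 0.65],
    [0, 0, 0, 0, 0, 0, 0.65],
    [0, 0, 0, 0, 0, 0, 0.65],
    [0, 0, 0, 0, 0, 0, 0.65],
    [0, 0, 0, 0, 0, 0, 0.65],
    [0, 0, 0, 0, 0, 0, 0.65],
    [0, 0, 0, 0, 0, 0, 0.65],
    [0, 0, 0, 0, 0, 0, 0.65],
  ],
)

```text
time: 30.37
ee_pos: [0.4411, 0.0049, 0.1276]
orientation: [0.525, 0.474, -0.474, -0.524]
contact_force: [-1.0, -4.2, 0.2]
finger_gap: 0.35
```

Run:
```python
from h import *
feel()
```

```text
t 30.47 F [[-4.29, -0.23, 0.59], [-5.33, -0.5, 0.41], [-5.36, -1.04, 0.16]] mean [-4.99 -0.59  0.39] P [441.1   5.  127.6] post u at base/top rows 299.5 322.2
```

Stop reached at 5 N. I'll open the fingers and lift away.

Request:
drive_tool(
  targets=[
    [0, 0, 0, -0.1, 0, 0, 0.6],
    [0, 0, 0, 0, 0, 0, 0.4],
    [0, 0, 0, 0, 0, 0, 0.2],
    [0, 0, 0, 0, 0, 0, 0.2],
    [0, 0, 0, 0, 0, 0, 0.2],
    [0, 0, 0, 0, -0.5, 0, 0.2],
    [0, 0, 0, 0, -1.5, 0, 0.2],
    [0, 0, 0, 0, -2.5, 0, 0.2],
    [0, 0, 0, 0, -3.0, 0, 0.2],
    [0, 0, 0, 0, -3.0, 0, 0.2],
  ],
)

```text
time: 31.35
ee_pos: [0.4403, 0.0045, 0.2334]
orientation: [-0.524, -0.474, 0.474, 0.525]
contact_force: [1.0, 0.2, -0.0]
finger_gap: 0.8
```

Request:
drive_tool(
  targets=[
    [0, 0, 0, 0, -2.0, 1.0, 0.2],
    [0, 0, 0, 0, -1.0, 2.0, 0.2],
    [0, 0, 0, 0, 0, 2.5, 0.2],
    [0, 0, 0, 0, 0, 2.5, 0.2],
    [0, 0, 0, 0, 0, 1.0, 0.2],
    [0, 0, 0, 0, 0, 0, 0.2],
    [0, 0, 0, 0, 0, 0, 0.2],
    [0, 0, 0, 0, 0, 0, 0.2],
    [0, 0, 0, 0, 0, 0, 0.2],
    [0, 0, 0, 0, 0, 0, 0.2],
  ],
)

```text
time: 32.18
ee_pos: [0.3521, 0.0131, 0.2625]
orientation: [-0.524, -0.474, 0.474, 0.525]
contact_force: [-1.1, 0.3, 0.1]
finger_gap: 0.804
```

Run:
```python
from h import *
st()
im=optics.camera("side"); t=optics.camera("top"); cv2.imwrite("pics/side9.png",im); cv2.imwrite("pics/top9.png",t)
cv2.imwrite("pics/end.png",np.hstack([cv2.resize(im[180:360,180:400],(440,360)),cv2.resize(t[150:330,140:320],(360,360))]))
a=cv2.imread("pics/top0.png"); d=(cv2.absdiff(a,t).max(2)>40).astype(np.uint8)*255
print([ (cv2.boundingRect(b)) for b in blobs(d,25)])
```

```text
t 32.18 p [352.1  13.1 262.5] Ftool [ 0.16 -0.11  1.15] gap 0.804 q [-0.21 -0.31  2.02  0.    1.43 -1.68] xdir [0.1  0.99 0.  ] down [-0.  0. -1.]
[(351, 467, 7, 13), (0, 461, 8, 19), (192, 455, 20, 25), (338, 448, 17, 18), (303, 443, 36, 33), (245, 411, 48, 41), (282, 408, 55, 72), (222, 404, 16, 18), (0, 337, 219, 143), (250, 253, 90, 161), (443, 203, 43, 42)]
```

View pics/side9.png

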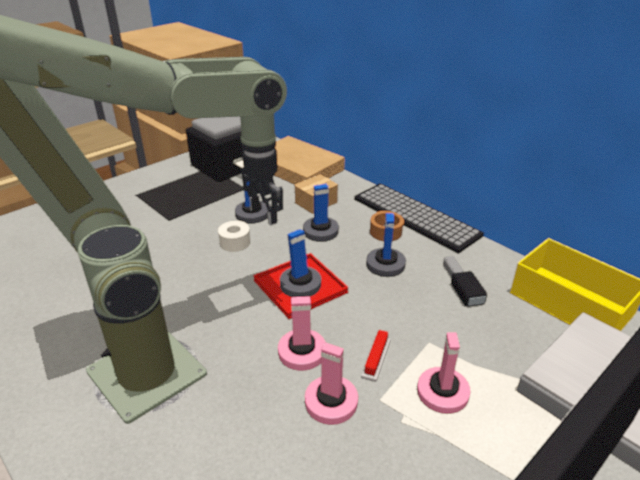

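View pics/top9.png

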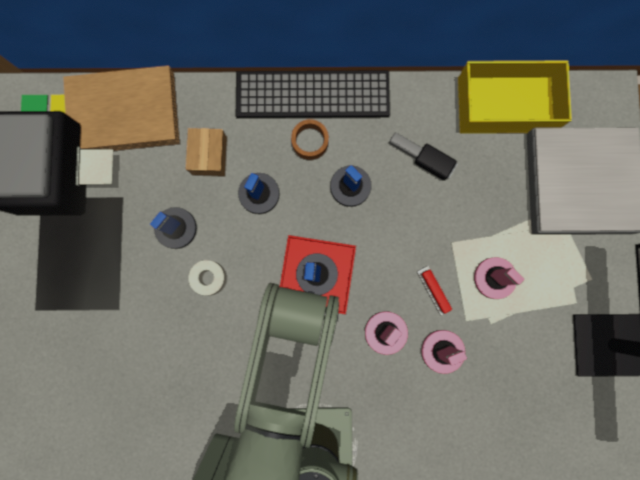

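The views show stand 4 flat in the tray, with its foot at about (317,273) in the top view and its post leaning left. Nothing else changed except stand 4's old spot and the arm. I'll check the numbers and then hand in.

Run:
```python
from h import *
c=optics.get_calibration("top"); t=cv2.imread("pics/top9.png"); s=t[245:300,285:350].astype(int)
top=((s[...,0]>110)&(s[...,0]-s[...,2]>50)).astype(np.uint8)*255; foot=((s[...,2]-s[...,0]<35)).astype(np.uint8)*255
b=max(blobs(top,15),key=cv2.contourArea); f=max(blobs(foot,200),key=cv2.contourArea); (x,y),r=cv2.minEnclosingCircle(cv2.convexHull(f))
print("foot px r",x+285,y+245,r,"foot",cast(c,(x+285,y+245),.028)[0].round(3)); P=cast(c,b[:,0]+(285,245),.165).mean(0); print("post top",P.round(3))
st(); robot.job_done()
```

```text
foot px r 309.0 280.5 30.3027400970459 foot [0.421 0.01  0.028]
post top [0.44  0.006 0.165]
t 32.28 p [351.8  13.2 262.4] Ftool [-0.65 -0.05 -0.1 ] gap 0.798 q [-0.21 -0.31  2.02  0.    1.43 -1.68] xdir [0.1  0.99 0.  ] down [-0.001  0.    -1.   ]
the job is handed in; nothing more can be done
```

Stand 4 was the loose one. It now stands in the middle of the red repair tray, released, with its post leaning over at a stop. I handed the job in at 32.3 s.

**Feeling the posts:** I pushed each post one way only, not both. Posts 1, 2 and 3 pushed back with 4–5 N within about 1 mm of contact, so they are sound. Wrist pictures after each push showed those three stands had not moved. Post 4 moved about 10 mm at under 1 N and then met its stop at 4.5 N.

**Placing:** I straightened post 4, gripped it, carried the stand over and lowered it gently (about 6 N on touching down). I let go, pushed the post over to its stop at 5 N, and lifted clear.

**Last checks:**
- **Lean:** the post's tip is at (0.440, 0.006), about 15 mm to the side of where I set the stand down. That matches a post leaning at its stop.
- **Other things:** comparing the top view before and after showed changes only at stand 4's old place, the tray, and the arm and its shadow.
- **One check failed:** the script's final foot-centre estimate of (0.421, 0.010) is wrong, because its mask merged the arm with the foot (radius 30 px instead of about 20).
- **What I relied on instead:** by eye, the foot is at about (317,273) px against a tray centre of (316,274) px. The gripper released the stand at (0.440, -0.009), and the tray centre is (0.439, -0.009).

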